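# Weigh a tray of bark blanks on the hand scale

## Robot

A 6-joint arm with a two-finger parallel gripper is mounted at the origin on the work surface. World frame = base frame: x ahead of the robot, y to its left, z up, the work surface at z = 0. Lengths are in mm, angles in rad, forces in N, time in s.
With the tool pointing down it reaches from about 350 to 875 mm from the base axis. Payload 4.2 kg.
Tool frame: the origin (TCP) lies on the mounting face of the last link; the fingertips stand 173 mm ahead of it and the grasp point (between the pads) lies 155 mm ahead of it (tcp_to_grasp is the distance from the TCP to the grasp point, in mm); z points along the fingers, y is the direction in which the jaws open and shut (so a half turn about z gives the same grasp; the last joint's range is limited). The gripper opens to 85 mm and grips with 20 to 120 N. Pads are 22 mm wide; open, the fingers measure 114 mm over their backs; the gripper's body (76 mm by 85 mm) begins 54 mm behind the grasp point. The pads swing forward as they close: fully open they stand 13 mm farther back than shut.
Start: joints at [1.486, 0.385, 0.008, 0, -1.194, -0.259], TCP at [210.634, 588.416, 404.712] pointing down, gripper open.
Joint ranges: [-3.14, 3.14], [-1.21, 2.06], [-1.07, 1.41], [-3.16, 2.05], [-2.99, -0.16], [-3.1, 3.1]. Speed limits (rad/s): [2.79, 2.79, 3.14, 3.14, 3.14, 3.14].

## Interface

Orientations are given as a unit quaternion [x, y, z, w].
In Python, from bench import * gives the robot as it stands. The module is installed in compiled form; this text tells all that it offers.
- The arm moves only by the tool apply_moves, never from a script. Its arguments are lists of equal length, an entry for each row: "fingers": the closure, from 0 (fully open) to 1 (shut); "dp": the shift along the world's x, y, z in cm, a list of three; "yaw": the turn about the world's z in degrees. A call has 1 to 10 rows; each row is the pose to reach, as a shift and turn from the pose measured when the call began; what a row does not reach only later rows make up. A row lasts 1/10 s, in which the tool goes at most 50 mm and 8.59 degrees, less where a joint would pass 70% of its speed; a pose out of reach is approached as far as the arm can. A call with a gripper value outside its range is refused whole. The fingers move at their own pace and stop on an object; the grip force is fixed at half the most. Time passes only in rows, so rows that repeat a pose let the fingers close. It gives the time, the measured TCP pose, the force and the opening at its end, in the units of the state.
- read_state(): the state, without advancing time (a new reading comes with each control period).
- get_image(name): name is "side" or "top"; returns a dict with "color" (420x560x3 uint8, blue, green, red), "mtx" (3x3 intrinsics, pixels), "camera_from_world" (4x4, takes a point from world to camera coordinates). Camera axes: x right, y down, z forward; pixel columns grow to the right and rows downward; lengths in mm; the calibration is good to about 2 mm. A picture is of the moment at which its call begins. There is no depth.
- job_done(): hands the job in, once; it reports no verdict.
The state is a dict: "clock": time; "joints": joint angles; "joint_vel": joint speeds; "joint_efforts": joint torques, N m; "position": TCP position; "ee_rot": TCP orientation; "contact_force": force on the tool from outside, world axes, zero at the start; "wrist_torque": the same for the moment, N m; "gripper_width": finger opening in mm.
Only numpy, scipy, OpenCV 4.12 (cv2) and the standard library are available. Lean on these libraries where they do the work, as an engineer would, in place of code of your own. Each camera call takes 0.05 s, during which the arm holds its last target. There are 200 camera calls.

## Task

Weigh the plywood tray: take the orange hand scale out of its blue holder, catch the tray's red bail with its hook, lift the tray straight up until it hangs clear with one to three centimetres of air under it, and hold it still for about two seconds to read the weight. Feel for the bail gently, never raise the tray more than four centimetres, drag it along its cardboard pad or overload the scale. Then set it softly back on its pad, unhook, put the scale back in its holder, and leave everything else alone.

Things in the scene. Friction and masses are not known exactly. Their poses are not given: they have to be found in the camera images.
- scale_grip (a point): Grip centre of the loose hand scale, an upright orange slab with white front strip, 46 mm (x) x 26 mm (y, the width to grip) x 76 mm high. On the centre line, 29 mm below the slab's top, 47 mm above the black flange below it, and 135 mm above the table at the start. Axes are the scale's: z up, x the side to which the hook is open.
- hook_seat (a point): Where a bar rests in the steel hook: on the scale's centre line, 109 mm below scale_grip unloaded. The hook is a J of 6 mm round steel in the scale's xz plane: back 13 mm to -x of this point, tip 13 mm to +x (centre lines), tip's end 12 mm above this point, underside 6 mm below it. Open to +x: a bar enters sideways 15 to 37 mm above this point, and sinks to it as the scale is raised.
- hook (a joint): Pull-out of the hook from the scale, m, 0 unloaded and growing as the hook is drawn down, end stop at 0.12. A spring of 80 N/m: 10 mm of pull-out is 0.8 N (about 82 g); a red pointer slides down the white strip with it, off its lower end beyond 60 mm. The hook's own weight draws it 2.5 mm. The tray draws it out by 38 to 99 mm, depending on its unknown weight.
- holder: Fixed blue holder standing on the table, an open-topped upright sleeve 66 x 48 mm outside, 80 mm high, walls 6 mm (opening 54 x 36 mm, 5 mm of play around the scale's plug), on a foot 100 x 90 x 6 mm; origin under its centre, its x and y the scale's at the start. The scale goes straight up out of it (at least 65 mm) and straight down into it.
- tray_center (a point): Centre (half-way up) of the loose open plywood tray of bark blanks, 110 mm (x) x 150 mm (y) x 45 mm high, 0.3 to 0.8 kg (unknown); starts on the pad, this point 26.5 mm above the table. Axes: the tray's own, z up. The bail hinges about a line along the tray's y, over this point by 15.5 mm. See tray for the bail.
- tray: Same tray, origin at its underside's centre. Bail: red 6 mm bar, straight from y -32 to 32 mm, 55 mm from the hinge line, sloping to the ends at y +-81. Its lean is NOT reported: up to 0.6 rad from upright to the tray's +x or -x (bar up to 31 mm off centre, 60.5 to 70.5 mm above tray_center). Slight friction keeps it there (about 0.4 N at the bar moves it); it stops at 0.8 rad.
- pad: Fixed cardboard pad under the tray, 150 mm (x) x 190 mm (y) x 4 mm thick; origin under its centre, at the table top. The tray starts within 6 mm of its centre.
- scale: The whole scale, 0.24 kg; origin on its centre line at the underside of the black flange (70 x 50 x 8 mm), 55 mm below scale_grip; the flange rests on the holder's rim. Under it a plug (44 x 26 mm, 14 mm deep), then the hook.
- flask: Bystander: standing steel vacuum flask, 68 mm across, 205 mm high, black cap; origin under its centre.
- knife: Bystander: work knife with red and black handle lying on the table, 190 mm long along its x, 18 mm high; origin on the table near the blade's root.
- cup: Bystander: steel flask cup, 66 mm across, 50 mm high; origin under its centre.
- blanks: Bystander: stack of bark blanks, about 120 x 100 x 35 mm; origin under its centre.
Mind the look-alikes: they are no part of the job. There is more than one size of the pad; the one meant has the size given above.

How it is judged:
By the outcome, as a careful person would: the job done as asked, in the order asked, and still so for the second after the job is handed in, with the robot touching nothing.
It also fails if it takes over 64 s, if anything falls off the work surface, if the arm or the gripper's body presses on something with over 40 N, if the wrist force passes 120 N, or if a joint passes its speed limit or range.

## Working session

There is one attempt and no reset: what is moved stays moved. The work goes in short steps, Python scripts to look and compute and a tool call to move; the robot and the scene stay as the last step left them, time stands still between calls to the robot, and variables do not carry over. Pictures are saved under pics/ and viewed, about 8 in all and at most 12, crops included, and the job is handed in when it is done.

Besides the shell and the picture viewer there is one more tool, called after ">>>" by a JSON object that holds its "api" and its "payload", one argument or row to a line. apply_moves: Moves the arm, as the interface text tells. Its arguments: {"type":"object","properties":{"fingers":{"type":"array","items":{"type":"number"}},"dp":{"type":"array","items":{"type":"array","items":{"type":"number"}}},"yaw":{"type":"array","items":{"type":"number"}}},"required":["fingers","dp","yaw"]}

```bash
mkdir -p pics
cat > h.py <<'E'
from bench import *
import numpy as np, cv2
def snap(n,f,crop=None,k=1):
    d=get_image(n); im=d["color"]
    np.savez(f"pics/{f}.npz",M=d["mtx"],T=d["camera_from_world"],im=im)
    if crop: im=im[crop[1]:crop[3],crop[0]:crop[2]]
    cv2.imwrite(f"pics/{f}.png",cv2.resize(im,None,fx=k,fy=k,interpolation=cv2.INTER_CUBIC))
def cal(f): d=np.load(f"pics/{f}.npz"); return d["M"],d["T"]
def onz(f,u,v,z):
    M,T=cal(f); R=T[:3,:3]; c=-R.T@T[:3,3]; r=R.T@np.linalg.solve(M,[u,v,1]); return c+r*(z-c[2])/r[2]
def proj(f,p):
    M,T=cal(f); q=M@(T[:3,:3]@np.array(p,float)+T[:3,3]); return q[:2]/q[2]
def tri(*obs):
    A=[];b=[]
    for f,u,v in obs:
        M,T=cal(f);P=M@T[:3]
        for w,i in((u,0),(v,1)): A.append((w*P[2]-P[i])[:3]);b.append(-(w*P[2]-P[i])[3])
    return np.linalg.lstsq(np.array(A),np.array(b),rcond=None)[0]
E
python3 - <<'E'
from h import *
print(read_state())
snap("top","t0",k=1.42);snap("side","s0",k=1.42)
for f in("t0","s0"):
    M,T=cal(f);print(M,-T[:3,:3].T@T[:3,3],T[:3,:3])
E
```

```text
{'clock': 0.0, 'joints': array([ 1.48559321e+00,  3.85557123e-01,  6.61007882e-03, -5.26180297e-04,
       -1.19397519e+00, -2.58576960e-01]), 'joint_vel': array([-0.00058005, -0.00121218,  0.00063944, -0.00030943,  0.0005603 ,
        0.00101694]), 'joint_efforts': array([-9.32030853e-04, -3.92293274e+01,  1.88401830e+01,  4.18621972e+00,
       -4.64216253e-03, -1.78407475e-06]), 'position': array([210.56225172, 588.23995198, 403.61062209]), 'ee_rot': array([ 9.85246052e-01, -1.71140372e-01, -1.51581302e-04,  1.08013471e-03]), 'contact_force': array([-0.25998826, -0.15039651,  0.59077442]), 'wrist_torque': array([ 0.02396692,  0.01886069, -0.03620184]), 'gripper_width': 85.52070589346808}
[[388.63642224   0.         281.79244767]
 [  0.         388.63642224 206.04528835]
 [  0.           0.           1.        ]] [425.71771919  47.29933085 983.44558818] [[ 0.00985919 -0.99914418  0.04017106]
 [-0.9849341  -0.01663945 -0.17212773]
 [ 0.17264885 -0.0378688  -0.98425522]]
[[471.07786829   0.         276.30938437]
 [  0.         471.07786829 219.18751056]
 [  0.           0.           1.        ]] [ 205.89063773 -870.35275941  915.39821454] [[ 0.92247565 -0.38565009  0.01768294]
 [-0.23601147 -0.59960331 -0.76470547]
 [ 0.30551148  0.7012488  -0.6441373 ]]
```

View pics/t0.png

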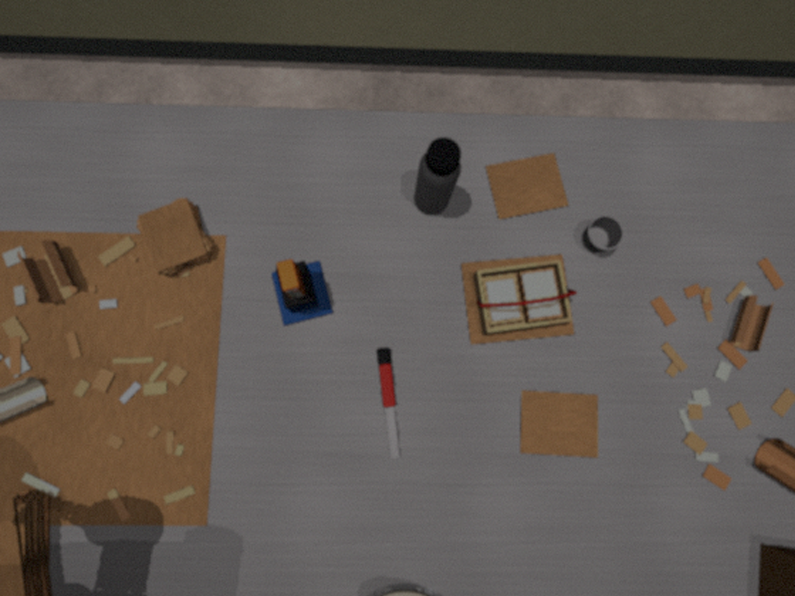

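View pics/s0.png

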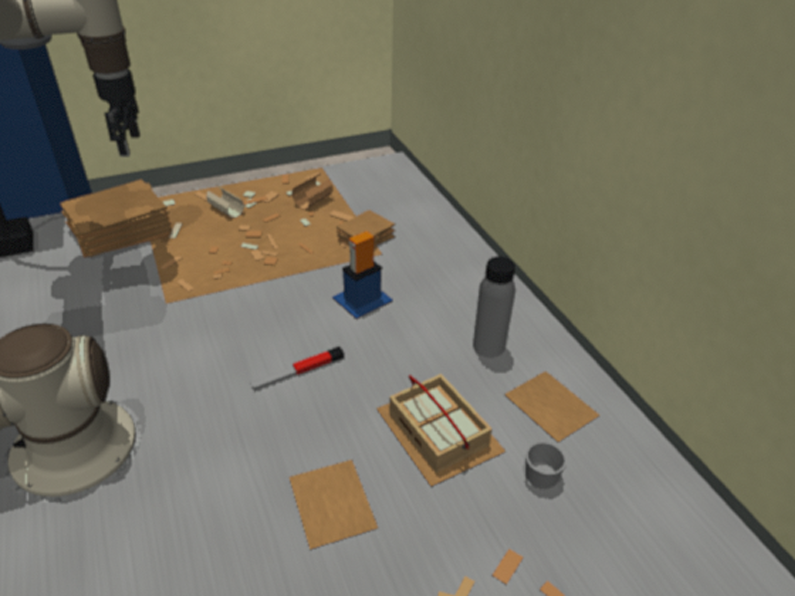

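Run:
```python
from h import *
t=np.load("pics/t0.npz")["im"];s=np.load("pics/s0.npz")["im"]
def c(im,x,y,w):
    a=cv2.resize(im[y:y+w*3//4,x:x+w],(400,300),interpolation=cv2.INTER_CUBIC)
    return np.clip(a.astype(float)*1.3,0,255).astype(np.uint8)
cv2.imwrite("pics/m0.png",np.vstack([np.hstack([c(t,318,172,100),c(s,260,258,100)]),np.hstack([c(t,180,175,80),c(s,210,155,100)])]))
```

```text
(no output)
```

View pics/m0.png

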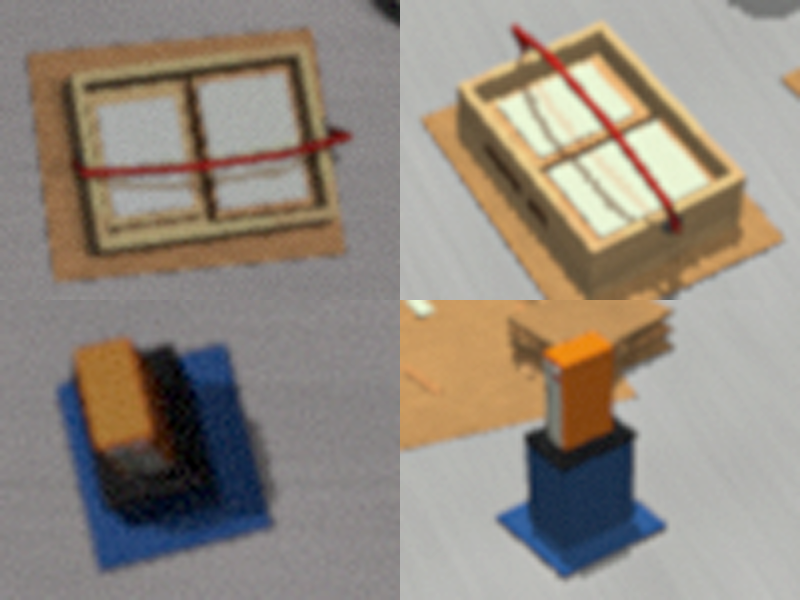

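```bash
cat > fit0.py <<'E'
from h import *
from scipy.optimize import least_squares
A=np.array
tt=lambda p:A(p)/4+[318,172]; ts=lambda p:(A(p)-[400,0])/4+[260,258]
ht=lambda p:(A(p)-[0,300])/5+[180,175]; hs=lambda p:(A(p)-[400,300])/4+[210,155]
def W(q,p): c,s=np.cos(q[2]),np.sin(q[2]); return [q[0]+c*p[0]-s*p[1],q[1]+s*p[0]+c*p[1],p[2]]
# image top: up=+... world -row => +x ; left => +y
tray=[("t0",tt(u),p) for u,p in zip([(72,75),(313,30),(338,212),(98,252)],[(55,75,49),(55,-75,49),(-55,-75,49),(-55,75,49)])]
tray+=[("s0",ts(u),p) for u,p in zip([(460,88),(602,22),(742,180),(590,255)],[(-55,75,49),(55,75,49),(55,-75,49),(-55,-75,49)])]
pad=[("t0",tt(u),p) for u,p in zip([(27,58),(310,28),(345,247),(55,280)],[(75,95,4),(75,-95,4),(-75,-95,4),(-75,95,4)])]
hold=[("t0",ht(u),p) for u,p in zip([(75,350),(130,340),(155,434),(97,447)],[(23,13,164),(23,-13,164),(-23,-13,164),(-23,13,164)])]
hold+=[("t0",ht(u),p) for u,p in zip([(55,390),(227,345),(272,523),(102,571)],[(50,45,6),(50,-45,6),(-50,-45,6),(-50,45,6)])]
hold+=[("s0",hs(u),p) for u,p in zip([(545,352),(602,331),(614,350),(558,365)],[(-23,13,164),(23,13,164),(23,-13,164),(-23,-13,164)])]
hold+=[("s0",hs(u),p) for u,p in zip([(498,518),(565,577),(666,525)],[(-50,45,6),(-50,-45,6),(50,-45,6)])]
for n,o,g in(("tray",tray,(550,-110,.1)),("pad",pad,(550,-110,.1)),("hold",hold,(560,200,.2))):
    r=least_squares(lambda q:np.concatenate([proj(f,W(q,p))-u for f,u,p in o]),g)
    print(n,r.x.round(3),r.fun.round(1)); 
    if n=="tray": q=r.x
o=[("t0",tt(u)) for u in[(150,168),(205,163),(260,155)]]+[("s0",ts(u)) for u in[(575,85),(605,122),(640,168)]]
def d(L,per=False):
    e=[]
    for f,u in o:
        a,b=[proj(f,W(q,(55*np.sin(L[0]),y,42+55*np.cos(L[0])))) for y in(-32,32)]
        t=(b-a)/np.linalg.norm(b-a); e.append(t[0]*(u-a)[1]-t[1]*(u-a)[0])
    return A(e)
r=least_squares(d,[0.]);print(r.x,r.fun.round(1)); L=r.x[0]
print("bar",W(q,(55*np.sin(L),0,42+55*np.cos(L))))
E
python3 fit0.py
```

```text
tray [ 5.88558e+02 -2.04762e+02  1.53000e-01] [-0.1 -0.5 -1.5  2.9  0.8  0.7  0.9 -0.8 -0.7 -0.6  0.3 -0.2  1.3 -0.6
  1.  -0.2]
pad [ 5.91014e+02 -2.03138e+02  1.21000e-01] [-0.7 -1.2  0.  -0.9  0.6  1.1  0.   0.9]
hold [5.94107e+02 1.84183e+02 2.77000e-01] [-0.3 -0.3  0.6 -1.3  0.7  0.3  0.3  0.8  0.1 -1.1  0.2 -0.9  0.8  0.8
 -0.2  0.4 -0.9 -0.5 -2.2 -0.7  0.3 -1.4  1.3  0.3 -1.1 -0.7 -0.5 -0.3
  0.6 -0.2]
[-0.32564985] [ 0.9  0.2  0.3  0.2 -0.3 -1.2]
bar [np.float64(571.1682440605969), np.float64(-207.4440806959009), np.float64(94.1093662895984)]
```

>>> {"api": "apply_moves", "payload": {
  "fingers": [0, 0, 0, 0, 0, 0, 0, 0, 0, 0],
  "dp": [
    [4, -4, 0],
    [8, -8, 0],
    [12, -12, 0],
    [15, -15, 0],
    [18.5, -18.5, 0],
    [22, -22, 0],
    [25.5, -25.5, 0],
    [29, -29, 0],
    [32.5, -33, 0],
    [35.5, -37, 0]
  ],
  "yaw": [5, 10, 15, 20, 25, 30, 35.6, 35.6, 35.6, 35.6]
}}

```text
clock: 1.1
position: [558.6, 227.1, 403.2]
ee_rot: [0.99, 0.138, -0.0, 0.001]
contact_force: [-0.1, 0.5, 0.7]
gripper_width: 85.4
```

>>> {"api": "apply_moves", "payload": {
  "fingers": [0, 0, 0, 0, 0, 0, 0, 0, 0, 0],
  "dp": [
    [3.55, -4.3, 0],
    [3.55, -4.3, -1],
    [3.55, -4.3, -3],
    [3.55, -4.3, -5],
    [3.55, -4.3, -7],
    [3.55, -4.3, -9],
    [3.55, -4.3, -10.5],
    [3.55, -4.3, -11.3],
    [3.55, -4.3, -11.3],
    [3.55, -4.3, -11.3]
  ],
  "yaw": [0, 0, 0, 0, 0, 0, 0, 0, 0, 0]
}}

```text
clock: 2.1
position: [594.2, 184.5, 290.6]
ee_rot: [0.99, 0.139, 0.0, 0.001]
contact_force: [-0.4, 0.3, 0.2]
gripper_width: 85.3
```

Run:
```python
from h import *
print(read_state()["position"])
snap("top","t1");snap("side","s1")
t=np.load("pics/t1.npz")["im"];s=np.load("pics/s1.npz")["im"]
r=lambda im,x,y:cv2.resize(im[y:y+120,x:x+80],(400,600),interpolation=cv2.INTER_CUBIC)
cv2.imwrite("pics/m1.png",np.hstack([r(t,170,140),r(s,215,110)]))
```

```text
[594.1889691  184.4855605  290.61518796]
```

View pics/m1.png

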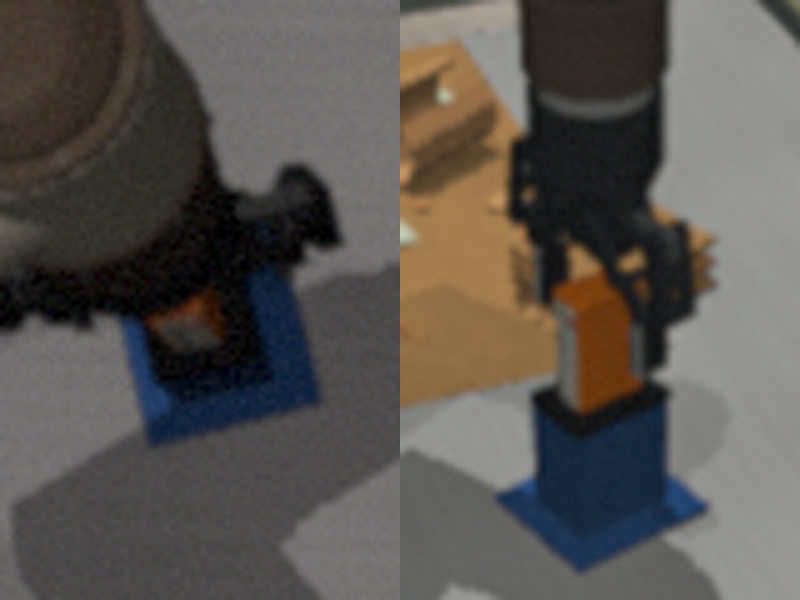

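The open fingers straddle the slab: orange at (590,340) in the side crop, with a finger on each side. I'll close now.

>>> {"api": "apply_moves", "payload": {
  "fingers": [1, 1, 1, 1, 1, 1, 1, 1, 1],
  "dp": [
    [0, 0, 0],
    [0, 0, 0],
    [0, 0, 0],
    [0, 0, 0],
    [0, 0, 0],
    [0, 0, 0],
    [0, 0, 0],
    [0, 0, 0],
    [0, 0, 0]
  ],
  "yaw": [0, 0, 0, 0, 0, 0, 0, 0, 0]
}}

```text
clock: 3.1
position: [594.4, 184.6, 291.6]
ee_rot: [0.99, 0.139, 0.001, 0.001]
contact_force: [-1.2, 0.6, 2.7]
gripper_width: 25.1
```

>>> {"api": "apply_moves", "payload": {
  "fingers": [1, 1, 1, 1, 1, 1, 1, 1, 1, 1],
  "dp": [
    [0, 0, 0.5],
    [0, 0, 1.5],
    [0, 0, 3],
    [0, 0, 4.5],
    [0, 0, 6],
    [0, 0, 7.5],
    [0, 0, 9],
    [0, 0, 10.5],
    [0, 0, 12],
    [0, 0, 12]
  ],
  "yaw": [0, 0, 0, 0, 0, 0, 0, 0, 0, 0]
}}

```text
clock: 4.1
position: [594.6, 184.4, 414.1]
ee_rot: [0.99, 0.139, 0.003, 0.0]
contact_force: [0.1, 0.4, -1.6]
gripper_width: 25.7
```

Run:
```python
from h import *
s=read_state();print(s["position"],s["contact_force"])
snap("top","t2");snap("side","s2")
t=np.load("pics/t2.npz")["im"];s=np.load("pics/s2.npz")["im"]
r=lambda im,x,y:cv2.resize(im[y:y+120,x:x+80],(400,600),interpolation=cv2.INTER_CUBIC)
cv2.imwrite("pics/m2.png",np.hstack([r(t,170,140),r(s,215,90)]))
```

```text
[594.64076258 184.43383729 414.14366553] [ 0.0543635   0.44384349 -1.57814489]
```

View pics/m2.png

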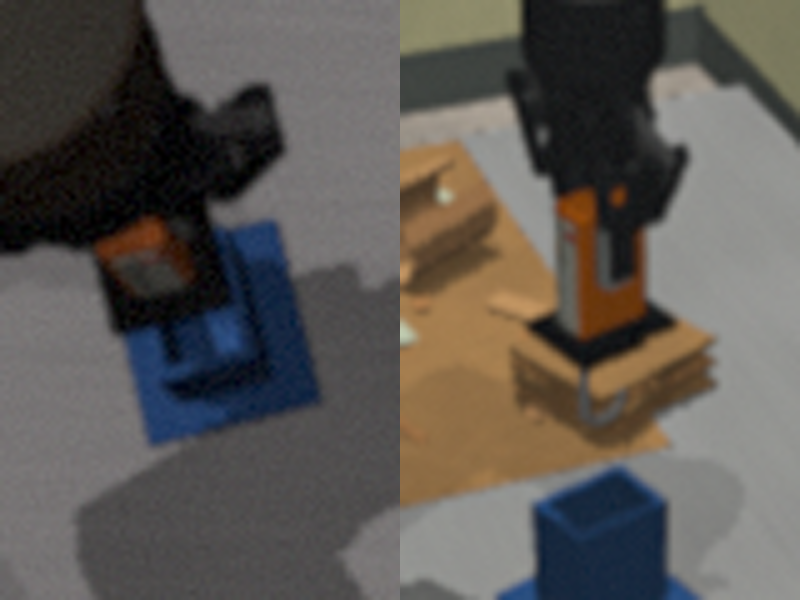

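The picture shows the scale out of its holder. The hook's shank is on the left at crop (585,395) and it opens right, to world +x. I'll refit the tray with the corrected corner.

```bash
sed -i 's/(313,30)/(308,46)/' fit0.py; python3 fit0.py
python3 - <<'E'
from h import *
P=np.array([594.5,184.4,414.1-156]);c,s=np.cos(.277),np.sin(.277)
for n,p in dict(under=(0,0,-117.5),shank=(-13,0,-95),tip=(13,0,-100),slabTL=(-23,13,29),slabTf=(-23,-13,29),flangeR=(35,-25,-47),flangeF=(-35,-25,-55),flangeL=(-35,25,-47)).items():
    u=proj("s2",P+[c*p[0]-s*p[1],s*p[0]+c*p[1],p[2]]); print(n,((u-[215,90])*5+[400,0]).round())
E
```

```text
tray [ 5.87366e+02 -2.04461e+02  1.46000e-01] [-0.1 -0.2 -0.2 -0.4  0.6  1.4  0.6 -0.5 -1.1 -0.7  0.1 -0.1  0.8 -0.4
  0.2 -0.1]
pad [ 5.91014e+02 -2.03138e+02  1.21000e-01] [-0.7 -1.2  0.  -0.9  0.6  1.1  0.   0.9]
hold [5.94107e+02 1.84183e+02 2.77000e-01] [-0.3 -0.3  0.6 -1.3  0.7  0.3  0.3  0.8  0.1 -1.1  0.2 -0.9  0.8  0.8
 -0.2  0.4 -0.9 -0.5 -2.2 -0.7  0.3 -1.4  1.3  0.3 -1.1 -0.7 -0.5 -0.3
  0.6 -0.2]
[-0.30525977] [ 0.7  0.2  0.4  0.1 -0.2 -1.1]
bar [np.float64(571.0134209063189), np.float64(-206.87270464851187), np.float64(94.45729022402955)]
under [599. 417.]
shank [580. 393.]
tip [617. 384.]
slabTL [547. 195.]
slabTf [575. 214.]
flangeR [675. 312.]
flangeF [573. 366.]
flangeL [520. 314.]
```

>>> {"api": "apply_moves", "payload": {
  "fingers": [1, 1, 1, 1, 1, 1, 1, 1, 1, 1],
  "dp": [
    [-1, -2, 0],
    [-2, -5, 0],
    [-3, -9, 0],
    [-4, -13, 0],
    [-5, -17, 0],
    [-6, -21, 0],
    [-6, -25, 0],
    [-6, -29, 0],
    [-6, -32, 0],
    [-6, -34, 0]
  ],
  "yaw": [0, -1, -2, -3, -4, -5, -6, -7, -7.2, -7.2]
}}

```text
clock: 5.2
position: [533.4, -157.7, 409.8]
ee_rot: [0.997, 0.075, -0.001, 0.0]
contact_force: [0.8, 0.8, -2.9]
gripper_width: 25.5
```

>>> {"api": "apply_moves", "payload": {
  "fingers": [1, 1, 1, 1, 1, 1, 1, 1, 1, 1],
  "dp": [
    [-0.3, -2.5, 0],
    [-0.5, -5.5, 0],
    [-0.5, -5.5, 0],
    [-0.5, -5.5, -1.5],
    [-0.5, -5.5, -3],
    [-0.5, -5.5, -4.5],
    [-0.5, -5.5, -6],
    [-0.5, -5.5, -7.3],
    [-0.5, -5.5, -7.3],
    [-0.5, -5.5, -7.3]
  ],
  "yaw": [0, 0, 0, 0, 0, 0, 0, 0, 0, 0]
}}

```text
clock: 6.2
position: [528.6, -212.5, 336.6]
ee_rot: [0.997, 0.075, -0.001, 0.0]
contact_force: [-0.1, 1.2, -2.4]
gripper_width: 25.6
```

Run:
```python
from h import *
s=read_state();print(s["position"],s["contact_force"])
snap("top","t3");snap("side","s3")
t=np.load("pics/t3.npz")["im"];s=np.load("pics/s3.npz")["im"]
r=lambda im,x,y:cv2.resize(im[y:y+120,x:x+80],(400,600),interpolation=cv2.INTER_CUBIC)
cv2.imwrite("pics/m3.png",np.hstack([r(t,325,140),r(s,255,220)]))
```

```text
[ 528.57036109 -212.52844216  336.60712492] [-0.1053291   1.19046682 -2.37090805]
```

View pics/m3.png

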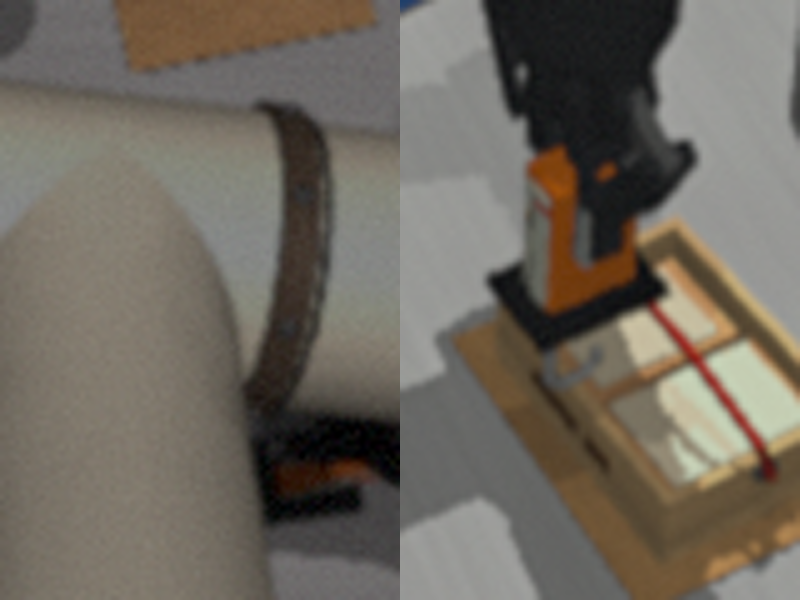

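Hook bottom is at side crop (565,388) and the tip at (600,352). The red bar runs (655,305)→(770,465). I'll compare these with predictions.

```bash
cat >> h.py <<'E'
def W(q,p): c,s=np.cos(q[2]),np.sin(q[2]); return np.array([q[0]+c*p[0]-s*p[1],q[1]+s*p[0]+c*p[1],p[2]])
E
python3 - <<'E'
from h import *
o=lambda u:((u-[255,220])*5+[400,0]).round()
q=(528.6,-212.5,.15);g=336.6-156
for n,p in dict(under=(0,0,g-117.5),shank=(-13,0,g-95),tip=(13,0,g-99.5),slabTL=(-23,13,g+29),flangeF=(-35,-25,g-55),flangeR=(35,-25,g-47),flangeL=(-35,25,g-47)).items(): print(n,o(proj("s3",W(q,p))))
q=(587.4,-204.5,.146);L=-.305
for y in(-32,0,32):print(y,o(proj("s3",W(q,(55*np.sin(L),y,42+55*np.cos(L))))))
print("end",o(proj("s3",W(q,(0,-81,42)))))
E
```

```text
under [568. 381.]
shank [546. 360.]
tip [593. 345.]
slabTL [518. 157.]
flangeF [536. 356.]
flangeR [669. 284.]
flangeL [478. 271.]
-32 [687. 347.]
0 [648. 302.]
32 [611. 259.]
end [768. 478.]
```

>>> {"api": "apply_moves", "payload": {
  "fingers": [1, 1, 1, 1, 1, 1, 1, 1, 1, 1],
  "dp": [
    [0.7, 0.1, 0],
    [1.4, 0.2, 0],
    [2, 0.3, 0],
    [2.5, 0.35, 0],
    [3, 0.4, 0],
    [3.4, 0.5, 0],
    [3.8, 0.55, 0],
    [4.1, 0.6, 0],
    [4.4, 0.6, 0],
    [4.4, 0.6, 0]
  ],
  "yaw": [0, 0, 0, 0, 0, 0, 0, 0, 0, 0]
}}

```text
clock: 7.3
position: [573.1, -206.6, 337.5]
ee_rot: [0.997, 0.075, 0.0, 0.001]
contact_force: [-1.0, 0.1, -1.4]
gripper_width: 25.4
```

>>> {"api": "apply_moves", "payload": {
  "fingers": [1, 1, 1, 1, 1, 1, 1, 1, 1, 1],
  "dp": [
    [0.2, 0, 0],
    [0.4, 0.05, 0],
    [0.6, 0.1, 0],
    [0.8, 0.1, 0],
    [1.0, 0.15, 0],
    [1.2, 0.15, 0],
    [1.3, 0.2, 0],
    [1.3, 0.2, 0],
    [1.3, 0.2, 0],
    [1.3, 0.2, 0]
  ],
  "yaw": [0, 0, 0, 0, 0, 0, 0, 0, 0, 0]
}}

```text
clock: 8.3
position: [586.1, -204.6, 337.6]
ee_rot: [0.997, 0.075, 0.0, 0.001]
contact_force: [0.0, 0.4, -1.9]
gripper_width: 25.3
```

Run:
```python
from h import *
s=read_state();print(s["position"],s["contact_force"])
snap("side","s4")
s=np.load("pics/s4.npz")["im"]
cv2.imwrite("pics/m4.png",cv2.resize(s[230:340,260:370],(600,600),interpolation=cv2.INTER_CUBIC))
```

```text
[ 586.10706709 -204.62366882  337.59101359] [ 0.03870546  0.42795684 -1.9393547 ]
```

View pics/m4.png

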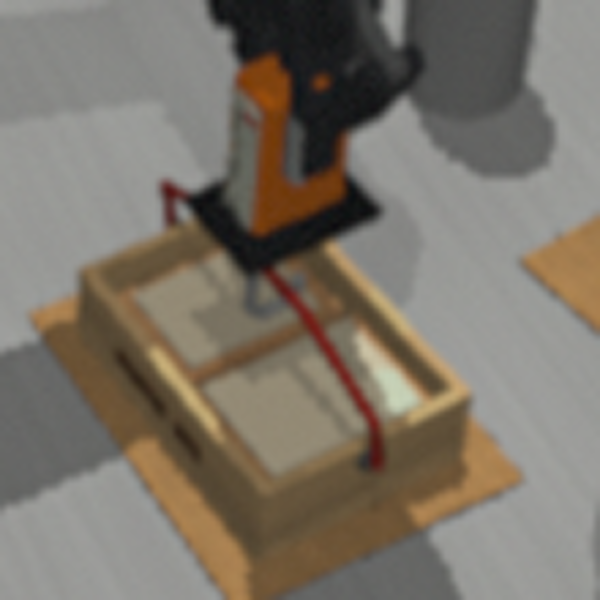

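The bar crosses inside the hook mouth at crop (280,280), between the shank at (252,290) and the tip at (310,285). The bail is near upright, so I'll take up the slack straight up.

>>> {"api": "apply_moves", "payload": {
  "fingers": [1, 1, 1, 1, 1, 1, 1, 1, 1, 1],
  "dp": [
    [0, 0, 0.5],
    [0, 0, 1.0],
    [0, 0, 1.5],
    [0, 0, 2],
    [0, 0, 2.5],
    [0, 0, 3],
    [0, 0, 3.5],
    [0, 0, 4],
    [0, 0, 4],
    [0, 0, 4]
  ],
  "yaw": [0, 0, 0, 0, 0, 0, 0, 0, 0, 0]
}}

```text
clock: 9.35
position: [586.2, -204.6, 377.5]
ee_rot: [0.997, 0.075, 0.0, 0.001]
contact_force: [0.7, 0.3, -3.1]
gripper_width: 25.4
```

>>> {"api": "apply_moves", "payload": {
  "fingers": [1, 1, 1, 1, 1, 1, 1, 1, 1, 1],
  "dp": [
    [0, 0, 0.4],
    [0, 0, 0.8],
    [0, 0, 1.2],
    [0, 0, 1.6],
    [0, 0, 2],
    [0, 0, 2],
    [0, 0, 2],
    [0, 0, 2],
    [0, 0, 2],
    [0, 0, 2]
  ],
  "yaw": [0, 0, 0, 0, 0, 0, 0, 0, 0, 0]
}}

```text
clock: 10.35
position: [586.2, -204.6, 397.4]
ee_rot: [0.997, 0.075, 0.0, 0.001]
contact_force: [0.5, -0.2, -4.4]
gripper_width: 25.4
```

```bash
cat >> h.py <<'E'
def trk(ref,new,pts=((309,320),(287,300),(335,312)),w=9):
    a=np.load(f"pics/{ref}.npz")["im"];b=np.load(f"pics/{new}.npz")["im"]
    K=6;B=cv2.resize(b,None,fx=K,fy=K,interpolation=cv2.INTER_CUBIC);A=cv2.resize(a,None,fx=K,fy=K,interpolation=cv2.INTER_CUBIC)
    for u,v in pts:
        t=A[(v-w)*K:(v+w)*K,(u-w)*K:(u+w)*K]; S=B[(v-w-25)*K:(v+w+8)*K,(u-w-8)*K:(u+w+8)*K]
        m=cv2.matchTemplate(S,t,cv2.TM_CCOEFF_NORMED); _,mx,_,l=cv2.minMaxLoc(m)
        print((u,v),"shift",round(l[0]/K-8,2),round(l[1]/K-25,2),round(mx,3))
E
python3 - <<'E'
from h import *
s=read_state();print(s["position"],s["contact_force"])
snap("side","s5"); trk("s4","s5")
s=np.load("pics/s5.npz")["im"]
cv2.imwrite("pics/m5.png",cv2.resize(s[220:340,260:370],(550,600),interpolation=cv2.INTER_CUBIC))
q=(587.4,-204.5,.146)
for x,y in((-55,-75),(-55,0),(55,-75)):
  a=proj("s5",W(q,(x,y,49)));b=proj("s5",W(q,(x,y,59)));print(a,b-a)
E
```

```text
[ 586.20806074 -204.561453    397.40208117] [ 0.5164749  -0.2244528  -4.42971387]
(309, 320) shift 0.0 0.0 0.999
(287, 300) shift 0.83 1.0 0.968
(335, 312) shift 0.67 -0.33 0.985
[307.72425518 321.62354874] [ 0.26842613 -2.76505207]
[290.07810731 299.52572898] [ 0.15454395 -2.7719535 ]
[346.27554617 302.63393522] [ 0.48164462 -2.76447035]
```

View pics/m5.png

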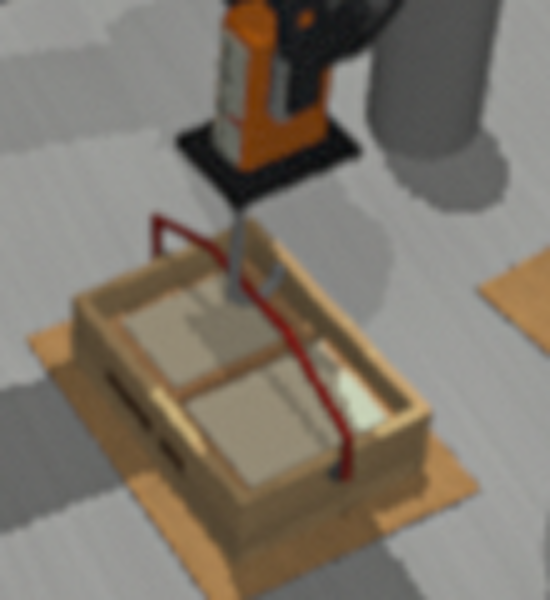

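The bar now sits in the hook, the spring is drawn out to about 37 mm, and the tray is still on its pad (corner shift 0).

>>> {"api": "apply_moves", "payload": {
  "fingers": [1, 1, 1, 1, 1, 1, 1],
  "dp": [
    [0, 0, 0.3],
    [0, 0, 0.6],
    [0, 0, 0.9],
    [0, 0, 1.2],
    [0, 0, 1.5],
    [0, 0, 1.5],
    [0, 0, 1.5]
  ],
  "yaw": [0, 0, 0, 0, 0, 0, 0]
}}

```text
clock: 11.1
position: [586.2, -204.6, 412.4]
ee_rot: [0.997, 0.075, 0.0, 0.001]
contact_force: [0.8, 1.1, -6.7]
gripper_width: 25.5
```

Run:
```python
from h import *
print(read_state()["contact_force"]);snap("side","s6"); trk("s5","s6")
```

```text
[ 0.76685334  1.08385746 -6.67037922]
(309, 320) shift 0.0 0.0 0.998
(287, 300) shift 0.0 0.17 0.995
(335, 312) shift 0.0 0.17 0.997
```

>>> {"api": "apply_moves", "payload": {
  "fingers": [1, 1, 1, 1, 1, 1, 1],
  "dp": [
    [0, 0, 0.3],
    [0, 0, 0.6],
    [0, 0, 0.9],
    [0, 0, 1.2],
    [0, 0, 1.5],
    [0, 0, 1.5],
    [0, 0, 1.5]
  ],
  "yaw": [0, 0, 0, 0, 0, 0, 0]
}}

```text
clock: 11.85
position: [586.1, -204.6, 427.3]
ee_rot: [0.997, 0.075, 0.0, 0.0]
contact_force: [0.2, -0.2, -7.4]
gripper_width: 25.2
```

Run:
```python
from h import *
print(read_state()["contact_force"]);snap("side","s7"); trk("s5","s7")
```

```text
[ 0.21086996 -0.19496999 -7.44198011]
(309, 320) shift -1.17 -0.83 0.925
(287, 300) shift -0.83 -0.83 0.96
(335, 312) shift -0.17 -0.5 0.96
```

>>> {"api": "apply_moves", "payload": {
  "fingers": [1, 1, 1, 1, 1, 1, 1, 1, 1, 1],
  "dp": [
    [0, 0, 0.2],
    [0, 0, 0.4],
    [0, 0, 0.6],
    [0, 0, 0.8],
    [0, 0, 1.0],
    [0, 0, 1.2],
    [0, 0, 1.4],
    [0, 0, 1.5],
    [0, 0, 1.5],
    [0, 0, 1.5]
  ],
  "yaw": [0, 0, 0, 0, 0, 0, 0, 0, 0, 0]
}}

```text
clock: 12.9
position: [586.1, -204.6, 442.1]
ee_rot: [0.997, 0.075, 0.0, 0.0]
contact_force: [-0.0, 0.0, -6.5]
gripper_width: 25.3
```

Run:
```python
from h import *
print(read_state()["contact_force"]);snap("side","s8"); trk("s5","s8")
s=np.load("pics/s8.npz")["im"]
cv2.imwrite("pics/m8.png",cv2.resize(s[220:340,260:370],(550,600),interpolation=cv2.INTER_CUBIC))
```

```text
[-0.02613194  0.04554016 -6.49945382]
(309, 320) shift -0.83 -4.83 0.909
(287, 300) shift -0.67 -4.67 0.963
(335, 312) shift 0.17 -4.33 0.946
```

View pics/m8.png

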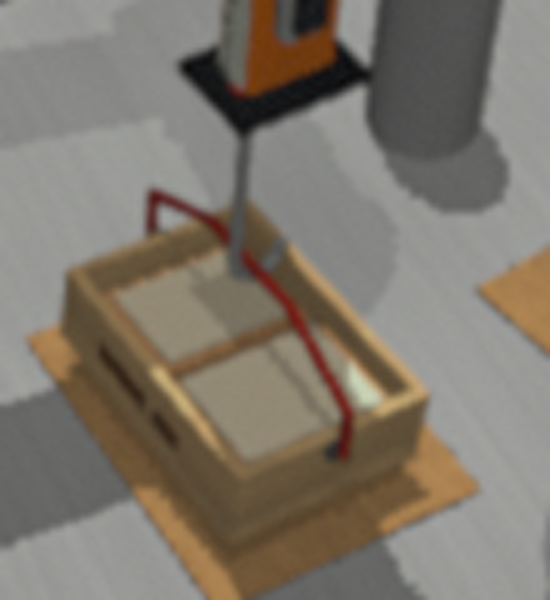

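The tray hangs level about 17 mm up (corner shift −4.6 px). I'll hold it for over two seconds.

>>> {"api": "apply_moves", "payload": {
  "fingers": [1, 1, 1, 1, 1, 1, 1, 1, 1, 1],
  "dp": [
    [0, 0, 0],
    [0, 0, 0],
    [0, 0, 0],
    [0, 0, 0],
    [0, 0, 0],
    [0, 0, 0],
    [0, 0, 0],
    [0, 0, 0],
    [0, 0, 0],
    [0, 0, 0]
  ],
  "yaw": [0, 0, 0, 0, 0, 0, 0, 0, 0, 0]
}}

```text
clock: 13.95
position: [586.1, -204.6, 442.0]
ee_rot: [0.997, 0.075, 0.0, 0.0]
contact_force: [-0.1, 0.4, -7.4]
gripper_width: 25.5
```

>>> {"api": "apply_moves", "payload": {
  "fingers": [1, 1, 1, 1, 1, 1, 1, 1, 1, 1],
  "dp": [
    [0, 0, 0],
    [0, 0, 0],
    [0, 0, 0],
    [0, 0, 0],
    [0, 0, 0],
    [0, 0, 0],
    [0, 0, 0],
    [0, 0, 0],
    [0, 0, 0],
    [0, 0, 0]
  ],
  "yaw": [0, 0, 0, 0, 0, 0, 0, 0, 0, 0]
}}

```text
clock: 14.95
position: [586.1, -204.6, 442.0]
ee_rot: [0.997, 0.075, 0.0, 0.0]
contact_force: [-0.7, 0.1, -6.4]
gripper_width: 25.4
```

>>> {"api": "apply_moves", "payload": {
  "fingers": [1, 1, 1, 1, 1, 1, 1, 1, 1, 1],
  "dp": [
    [0, 0, 0],
    [0, 0, 0],
    [0, 0, 0],
    [0, 0, 0],
    [0, 0, 0],
    [0, 0, 0],
    [0, 0, 0],
    [0, 0, 0],
    [0, 0, 0],
    [0, 0, 0]
  ],
  "yaw": [0, 0, 0, 0, 0, 0, 0, 0, 0, 0]
}}

```text
clock: 15.95
position: [586.1, -204.6, 442.0]
ee_rot: [0.997, 0.075, 0.0, 0.0]
contact_force: [-0.3, 0.9, -7.2]
gripper_width: 25.1
```

Run:
```python
from h import *
print(read_state()["contact_force"]);snap("side","s9"); trk("s5","s9")
o=lambda u:((u-[260,220])*5).round()
# hook bottom: observed crop (238,275)
for z in (60,70,80,90,100): print(z,o(proj("s9",(588.1,-204.6,z))))
```

```text
[-0.264123    0.88736572 -7.22035358]
(309, 320) shift -1.0 -4.67 0.899
(287, 300) shift -0.83 -4.67 0.969
(335, 312) shift 0.0 -4.0 0.941
60 [249. 338.]
70 [250. 324.]
80 [252. 310.]
90 [253. 295.]
100 [254. 281.]
```

Still steady after 3 s. The force reading gives about 0.5 kg, and a pull-out of about 63 mm agrees. Now I'll lower it softly.

>>> {"api": "apply_moves", "payload": {
  "fingers": [1, 1, 1, 1, 1, 1, 1, 1, 1, 1],
  "dp": [
    [0, 0, -0.1],
    [0, 0, -0.25],
    [0, 0, -0.4],
    [0, 0, -0.55],
    [0, 0, -0.7],
    [0, 0, -0.85],
    [0, 0, -1],
    [0, 0, -1.1],
    [0, 0, -1.2],
    [0, 0, -1.3]
  ],
  "yaw": [0, 0, 0, 0, 0, 0, 0, 0, 0, 0]
}}

```text
clock: 17.0
position: [586.1, -204.6, 429.0]
ee_rot: [0.997, 0.075, 0.0, 0.0]
contact_force: [-0.7, -1.0, -6.6]
gripper_width: 25.6
```

>>> {"api": "apply_moves", "payload": {
  "fingers": [1, 1, 1, 1, 1, 1, 1, 1, 1, 1],
  "dp": [
    [0, 0, -0.1],
    [0, 0, -0.2],
    [0, 0, -0.3],
    [0, 0, -0.4],
    [0, 0, -0.5],
    [0, 0, -0.6],
    [0, 0, -0.7],
    [0, 0, -0.8],
    [0, 0, -0.9],
    [0, 0, -1.0]
  ],
  "yaw": [0, 0, 0, 0, 0, 0, 0, 0, 0, 0]
}}

```text
clock: 18.0
position: [586.0, -204.6, 418.9]
ee_rot: [0.997, 0.075, 0.0, 0.0]
contact_force: [0.1, -0.3, -6.8]
gripper_width: 25.2
```

>>> {"api": "apply_moves", "payload": {
  "fingers": [1, 1, 1, 1, 1, 1, 1, 1, 1, 1],
  "dp": [
    [0, 0, -0.4],
    [0, 0, -0.9],
    [0, 0, -1.5],
    [0, 0, -2.1],
    [0, 0, -2.7],
    [0, 0, -3.3],
    [0, 0, -3.9],
    [0, 0, -4.4],
    [0, 0, -4.7],
    [0, 0, -4.7]
  ],
  "yaw": [0, 0, 0, 0, 0, 0, 0, 0, 0, 0]
}}

```text
clock: 19.0
position: [586.1, -204.6, 371.7]
ee_rot: [0.997, 0.075, 0.0, 0.0]
contact_force: [0.5, -0.1, -3.4]
gripper_width: 25.3
```

>>> {"api": "apply_moves", "payload": {
  "fingers": [1, 1, 1, 1, 1, 1, 1, 1, 1],
  "dp": [
    [0, 0, -0.5],
    [0, 0, -1.0],
    [0, 0, -1.5],
    [0, 0, -2],
    [0, 0, -2.5],
    [0, 0, -3],
    [0, 0, -3.3],
    [0, 0, -3.3],
    [0, 0, -3.3]
  ],
  "yaw": [0, 0, 0, 0, 0, 0, 0, 0, 0]
}}

```text
clock: 19.9
position: [586.2, -204.6, 338.8]
ee_rot: [0.997, 0.075, 0.0, 0.001]
contact_force: [0.5, -0.2, -2.8]
gripper_width: 25.2
```

Run:
```python
from h import *
print(read_state()["position"],read_state()["contact_force"])
snap("side","s10"); trk("s4","s10")
s=np.load("pics/s10.npz")["im"]
cv2.imwrite("pics/m10.png",cv2.resize(s[230:340,260:370],(600,600),interpolation=cv2.INTER_CUBIC))
```

```text
[ 586.22212572 -204.63509891  338.80425945] [ 0.46779748 -0.15768035 -2.77039977]
(309, 320) shift -1.17 0.83 0.946
(287, 300) shift -1.0 0.83 0.99
(335, 312) shift 0.17 0.0 0.969
```

View pics/m10.png

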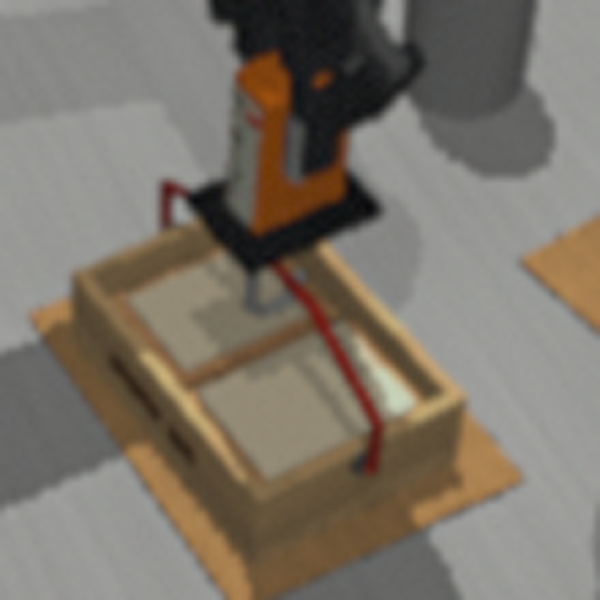

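The tray is back on its pad, about 2 mm from where it started. The bar lies free in the mouth above the tip, so I'll back out to −x.

>>> {"api": "apply_moves", "payload": {
  "fingers": [1, 1, 1, 1, 1, 1, 1, 1, 1, 1],
  "dp": [
    [-0.5, -0.1, -0.1],
    [-1, -0.15, -0.1],
    [-1.6, -0.25, -0.1],
    [-2.2, -0.3, -0.1],
    [-2.9, -0.4, -0.1],
    [-3.7, -0.55, -0.1],
    [-4.5, -0.7, -0.1],
    [-5.3, -0.8, -0.1],
    [-6, -0.9, -0.1],
    [-6, -0.9, -0.1]
  ],
  "yaw": [0, 0, 0, 0, 0, 0, 0, 0, 0, 0]
}}

```text
clock: 20.95
position: [525.2, -213.8, 338.1]
ee_rot: [0.997, 0.075, 0.0, 0.0]
contact_force: [0.0, 0.3, -2.0]
gripper_width: 25.2
```

Run:
```python
from h import *
print(read_state()["position"],read_state()["contact_force"])
snap("side","s11"); trk("s10","s11")
s=np.load("pics/s11.npz")["im"]
cv2.imwrite("pics/m11.png",cv2.resize(s[220:340,250:360],(550,600),interpolation=cv2.INTER_CUBIC))
```

```text
[ 525.24175355 -213.78515515  338.08005682] [ 0.01200014  0.30869632 -2.03129789]
(309, 320) shift 3.67 -1.5 0.875
(287, 300) shift 0.67 1.0 0.852
(335, 312) shift 0.0 0.17 0.919
```

View pics/m11.png

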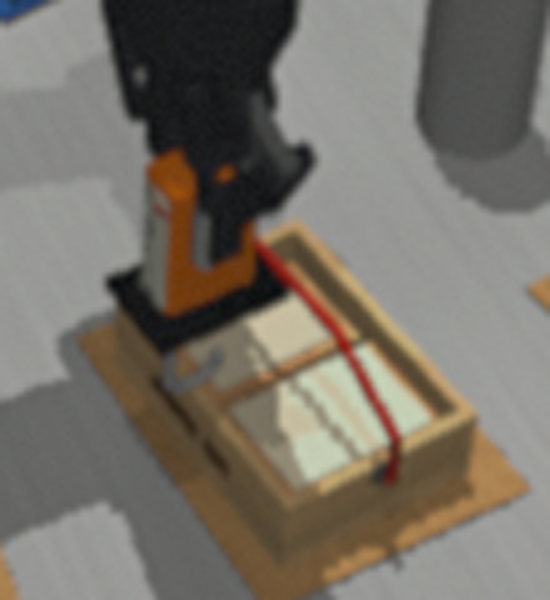

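The hook is clear and the tray is undisturbed. I'll go up and back to the holder.

>>> {"api": "apply_moves", "payload": {
  "fingers": [1, 1, 1, 1, 1, 1, 1, 1, 1, 1],
  "dp": [
    [0, 0, 1.5],
    [0, 0, 3.5],
    [0, 0, 5.5],
    [0, 0, 8],
    [0, 2, 9],
    [0.5, 5, 9],
    [1, 9, 9],
    [1.5, 13, 9],
    [2, 16, 9],
    [2.5, 18, 9]
  ],
  "yaw": [0, 0, 0, 0, 0, 1, 2, 3, 4, 5]
}}

```text
clock: 22.0
position: [551.2, -31.5, 428.3]
ee_rot: [0.993, 0.12, 0.001, 0.0]
contact_force: [-0.2, -0.4, -3.3]
gripper_width: 25.1
```

>>> {"api": "apply_moves", "payload": {
  "fingers": [1, 1, 1, 1, 1, 1, 1, 1, 1, 1],
  "dp": [
    [0.5, 4, 0],
    [1, 8, 0],
    [2, 12, 0],
    [3, 15.5, 0],
    [3.8, 18.5, 0],
    [4.2, 20.5, 0],
    [4.4, 21.5, 0],
    [4.4, 21.8, 0],
    [4.4, 21.8, 0],
    [4.4, 21.8, 0]
  ],
  "yaw": [0.5, 1, 1.5, 2, 2.3, 2.3, 2.3, 2.3, 2.3, 2.3]
}}

```text
clock: 23.0
position: [595.0, 185.3, 428.6]
ee_rot: [0.99, 0.139, 0.001, 0.001]
contact_force: [0.3, 0.2, -2.1]
gripper_width: 25.4
```

Run:
```python
from h import *
s=read_state();print(s["position"],2*np.arctan2(s["ee_rot"][1],s["ee_rot"][0]),s["joint_vel"].round(3))
snap("side","s12")
trk("s2","s12",((247,140),(254,170),(255,165)),8)
```

```text
[594.98736777 185.33892748 428.5780267 ] 0.2788617462240024 [-0.003 -0.001  0.001 -0.001  0.    -0.002]
(247, 140) shift 0.0 -0.83 0.968
(254, 170) shift -0.67 -0.83 0.733
(255, 165) shift -0.17 -4.5 0.912
```

>>> {"api": "apply_moves", "payload": {
  "fingers": [1, 1, 1, 1, 1],
  "dp": [
    [-0.05, -0.08, -0.7],
    [-0.05, -0.08, -1.45],
    [-0.05, -0.08, -1.45],
    [-0.05, -0.08, -1.45],
    [-0.05, -0.08, -1.45]
  ],
  "yaw": [0, 0, 0, 0, 0]
}}

```text
clock: 23.55
position: [594.6, 184.5, 414.3]
ee_rot: [0.99, 0.139, 0.001, 0.001]
contact_force: [-0.1, -0.2, -2.4]
gripper_width: 25.2
```

Run:
```python
from h import *
s=read_state();print(s["position"],s["contact_force"])
snap("side","s13")
trk("s2","s13",((247,140),(254,170),(255,165),(250,155)),8)
```

```text
[594.6229458  184.49059871 414.29363988] [-0.06080758 -0.21049511 -2.38251697]
(247, 140) shift 0.0 -0.33 0.997
(254, 170) shift -0.17 -0.17 0.991
(255, 165) shift -0.17 -0.33 0.995
(250, 155) shift 0.0 -0.5 0.997
```

The scale matches its pull-out pose to within 0.5 px, so I'll insert it straight down.

>>> {"api": "apply_moves", "payload": {
  "fingers": [1, 1, 1, 1, 1, 1, 1, 1, 1, 1],
  "dp": [
    [0, 0, -1],
    [0, 0, -2.2],
    [0, 0, -3.5],
    [0, 0, -5],
    [0, 0, -6.5],
    [0, 0, -7.8],
    [0, 0, -9],
    [0, 0, -10],
    [0, 0, -10.5],
    [0, 0, -10.5]
  ],
  "yaw": [0, 0, 0, 0, 0, 0, 0, 0, 0, 0]
}}

```text
clock: 24.6
position: [594.5, 184.5, 308.5]
ee_rot: [0.99, 0.139, 0.001, 0.001]
contact_force: [0.4, 1.2, -2.2]
gripper_width: 25.5
```

>>> {"api": "apply_moves", "payload": {
  "fingers": [1, 1, 1, 1, 1, 1, 1, 1, 1],
  "dp": [
    [0, 0, -0.2],
    [0, 0, -0.4],
    [0, 0, -0.6],
    [0, 0, -0.8],
    [0, 0, -1.0],
    [0, 0, -1.2],
    [0, 0, -1.4],
    [0, 0, -1.6],
    [0, 0, -1.65]
  ],
  "yaw": [0, 0, 0, 0, 0, 0, 0, 0, 0]
}}

```text
clock: 25.5
position: [594.5, 184.5, 291.7]
ee_rot: [0.99, 0.139, 0.0, 0.001]
contact_force: [-0.2, -0.1, -1.5]
gripper_width: 25.5
```

Run:
```python
from h import *
s=read_state();print(s["position"],s["contact_force"])
snap("side","s14")
trk("s1","s14",((251,178),(245,190),(246,172),(265,190)),6)
```

```text
[594.46802418 184.45487444 291.70729858] [-0.20242771 -0.1419513  -1.48385095]
(251, 178) shift 0.5 3.67 0.774
(245, 190) shift 0.33 0.67 0.986
(246, 172) shift 0.83 0.5 0.921
(265, 190) shift 0.17 0.5 0.974
```

>>> {"api": "apply_moves", "payload": {
  "fingers": [1, 1, 1, 1],
  "dp": [
    [0, 0, -0.05],
    [0, 0, -0.1],
    [0, 0, -0.1],
    [0, 0, -0.1]
  ],
  "yaw": [0, 0, 0, 0]
}}

```text
clock: 25.95
position: [594.5, 184.5, 291.6]
ee_rot: [0.99, 0.139, 0.001, 0.001]
contact_force: [-2.8, -0.9, 3.7]
gripper_width: 25.3
```

>>> {"api": "apply_moves", "payload": {
  "fingers": [0.6, 0.5, 0.4, 0.2, 0, 0, 0, 0, 0, 0],
  "dp": [
    [0, 0, 0],
    [0, 0, 0],
    [0, 0, 0],
    [0, 0, 0],
    [0, 0, 0],
    [0, 0, 0],
    [0, 0, 0],
    [0, 0, 0],
    [0, 0, 0],
    [0, 0, 0]
  ],
  "yaw": [0, 0, 0, 0, 0, 0, 0, 0, 0, 0]
}}

```text
clock: 26.95
position: [594.5, 184.5, 291.6]
ee_rot: [0.99, 0.139, 0.001, 0.001]
contact_force: [0.2, -0.2, 0.0]
gripper_width: 85.6
```

>>> {"api": "apply_moves", "payload": {
  "fingers": [0, 0, 0, 0, 0, 0, 0, 0, 0, 0],
  "dp": [
    [0, 0, 1],
    [0, 0, 2.5],
    [0, 0, 4],
    [0, 0, 6],
    [0, 0, 8],
    [0, 0, 10],
    [0, 0, 12],
    [-3, 4, 12],
    [-6, 8, 12],
    [-9, 12, 12]
  ],
  "yaw": [0, 0, 0, 0, 0, 0, 0, 0, 0, 0]
}}

```text
clock: 27.95
position: [503.5, 305.1, 412.8]
ee_rot: [0.99, 0.138, 0.001, 0.0]
contact_force: [1.5, 0.8, -1.2]
gripper_width: 85.4
```

Run:
```python
from h import *
snap("side","s15",(190,110,390,350),2.5)
trk("s0","s15",((250,172),(250,182),(263,180),(247,205)),6)
```

```text
(250, 172) shift 0.83 0.67 0.989
(250, 182) shift 0.83 0.5 0.989
(263, 180) shift 0.67 0.33 0.988
(247, 205) shift 0.0 0.0 0.995
```

View pics/s15.png

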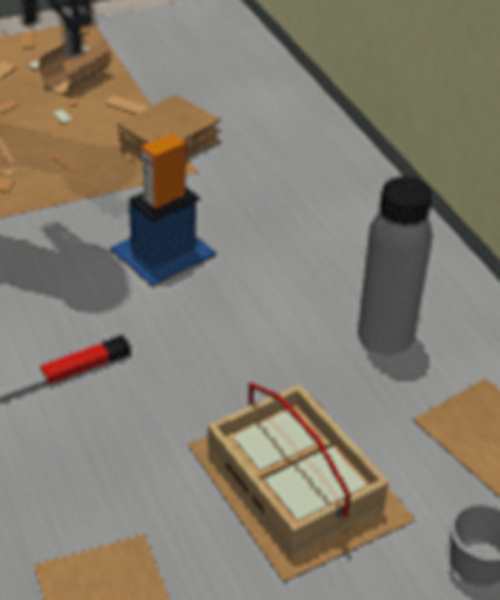

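The scale sits upright with its flange on the holder's rim, at (165,200). The tray is on its pad and nothing else has moved.

```bash
python3 -c "
from bench import *
print(job_done())"
```

```text
the job is handed in; nothing more can be done
None
```

I weighed the tray at about 0.5 kg, put it back on its pad and returned the scale to its holder. The job was handed in at about 28 s of the 64 s allowed.

- **Lift and hold:** The tray hung roughly level with about 17 mm of air under it and stayed still for 3 s. The wrist force (about 4.9 N more than before hooking) and the spring pull-out (about 63 mm) both point to that weight.
- **Tray set down:** It went back on its pad at about 13 mm/s or less. It swung slightly as it left the pad and now sits about 2–3 mm to −x of where it started.
- **Scale returned:** The last picture shows the flange resting on the holder's rim. The scale is within 1–2 mm of its original place, inside the holder's play, and it met the rim with about 6 N before I opened the gripper.
- **Bystanders:** The flask, knife, cup and blanks look untouched in the last picture.
- **Checks that disagreed:** Image tracking of the tray was poor in the frame just after unhooking, because of shadow and occlusion. I judged that step by eye from the picture. The top camera was blocked by the arm over the tray, so all checks there are from the side camera only.

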